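# Wake, set and tare the bench scale

## Robot

A 6-joint arm with a two-finger parallel gripper is mounted at the origin on the work surface. World frame = base frame: x ahead of the robot, y to its left, z up, the work surface at z = 0. Lengths are in m, angles in rad, forces in N, time in s.
With the tool pointing down it reaches from about 0.35 to 0.975 m from the base axis. Payload 4.9 kg.
Tool frame: the origin (TCP) lies on the centre line of the jaws, within the pads' length; the fingertips stand 11 mm ahead of it and the grasp point (between the pads) lies 8 mm behind it (manip.finger_overhang is the distance from the TCP to the fingertips, in m); y points along the fingers, z is the direction in which the jaws open and shut, and the axes are right-handed (so a half turn about y gives the same grasp; the last joint's range is limited). The gripper opens to 85 mm and grips with 20 to 120 N. Pads are 22 mm wide; open, the fingers measure 114 mm over their backs; the gripper's body (76 mm by 85 mm) begins 54 mm behind the grasp point. The pads swing forward as they close: fully open they stand 13 mm farther back than shut.
Start: joints at [-1.244, 0.053, 1.613, -0, 1.476, -0.119], TCP at [0.269, -0.564, 0.242] pointing down, gripper open.
Joint ranges: [-3.01, 3.01], [-1.01, 2.22], [0.06, 2.58], [-1.02, 4.17], [0.09, 2.62], [-3.14, 3.14]. Speed limits (rad/s): [2.57, 2.57, 3.14, 3.14, 3.14, 3.14].

## Interface

Orientations are given as a unit quaternion [w, x, y, z].
In Python, from plant import readout, cams, workorder, manip gives the robot as it stands.
- The arm moves only by the tool play_rows, never from a script. Its arguments are lists of equal length, an entry for each row: "slide": the shift along the tool's x, y, z in cm, a list of three; "yaw": the turn about the tool's y in degrees; "grip": the closure, from -1 (fully open) to 1 (shut), so that 0 is half open. In form: {"slide": [[x, y, z], ...], "yaw": [yaw, ...], "grip": [grip, ...]}. A call has 1 to 12 rows; each row shifts and turns the commanded pose from where the row before left it, along the tool's axes as they then stand; what a row does not reach is not made up. A row lasts 1/10 s, in which the tool goes at most 50 mm and 8.59 degrees, less where a joint would pass 70% of its speed; a pose out of reach is approached as far as the arm can. A call with a gripper value outside its range is refused whole. The fingers move at their own pace and stop on an object; the grip force is fixed at half the most. Time passes only in rows, so rows that do not move let the fingers close. It gives the time, the measured TCP pose, the force and the opening at its end, in the units of the state.
- readout.state(): the state, without advancing time (a new reading comes with each control period).
- cams.grab_frame(name): name is "scene" or "top" or "wrist"; returns a dict with "image" (400x640x3 uint8, red, green, blue), "mtx" (3x3 intrinsics, pixels), "R" (3x3) and "t" (3): a world point X has camera coordinates R X + t; the wrist camera has in their place "mount" (4x4, takes a point from camera to tool coordinates, whose origin is the TCP and whose axes are the tool frame's). Camera axes: x right, y down, z forward; pixel columns grow to the right and rows downward; lengths in m; the calibration is good to about 2 mm. A picture is of the moment at which its call begins: read the wrist's pose just before it. There is no depth.
- workorder.job_done(): hands the job in, once; it reports no verdict.
The state is a dict: "time": time; "joint_pos": joint angles; "joint_vel": joint speeds; "joint_efforts": joint torques, N m; "tool_pos": TCP position; "tool_rot": TCP orientation; "contact_force": force on the tool from outside, world axes, zero at the start; "ft_torque": the same for the moment, N m; "gripper_width": opening from 0.0 (shut) to 1.0 (fully open).
Only numpy, scipy, OpenCV 4.12 (cv2) and the standard library are available. Lean on these libraries where they do the work, as an engineer would, in place of code of your own. Each camera call takes 0.05 s, during which the arm holds its last target.

## Task

Get the scale ready for weighing into the beaker that stands on its pan: with the fingertips lightly press first the power key (round), then the unit key (the square key next to the wide bar), then the tare key (the wide bar), letting each key come back up before the next. Leave the other square key, the pan and the beaker alone, do not lift or shove the scale or disturb the things around it, and finish clear of everything.

Things in the scene. Friction and masses are not known exactly. Their poses are not given: they have to be found in the camera images.
- scale: loose bench scale, white case 300 mm deep (x), 220 wide (y), about 2 kg. Origin: centre of its underside; +x from its front (robot side) to its back, +y to the operator's left, z up. Front 100 mm is a console sloping down to the front by 0.2 rad, face 34 to 54 mm high, with a dark window and at x = -0.118 four keys, left to right: tare (wide bar), unit (square), count (square), power (round)
- pan: square steel weighing pan of the scale, 180 x 200 mm, origin 62 mm above the bench at the pan's centre, 52 mm behind the scale's origin; upper face 66 mm above the bench, front edge 80 mm behind the middle of the key row. Must not be touched
- key_power_top (a point): round power key, 20 mm across, at the operator's right end of the row (grey plastic, flat top 8 mm proud of the console, 5 mm travel). Point: centre of its top face, moves with the key; z = outward normal of the console (0.2 rad from vertical, towards the operator), y along the key row to the operator's left
- key_unit_top (a point): square unit key, 20 x 20 mm, next to the wide bar; 44 mm from the count key and 50 mm from the tare key, centre to centre (grey plastic, flat top 8 mm proud of the console, 5 mm travel). Point: centre of its top face, moves with the key; z = outward normal of the console (0.2 rad from vertical, towards the operator), y along the key row to the operator's left
- key_count_top (a point): square count key, 20 x 20 mm, between the unit key and the round power key (48 mm from it); not to be pressed (grey plastic, flat top 8 mm proud of the console, 5 mm travel). Point: centre of its top face, moves with the key; z = outward normal of the console (0.2 rad from vertical, towards the operator), y along the key row to the operator's left
- key_tare_top (a point): tare key, a wide bar 42 mm along the row by 20 mm, at the operator's left end of the row (grey plastic, flat top 8 mm proud of the console, 5 mm travel). Point: centre of its top face, moves with the key; z = outward normal of the console (0.2 rad from vertical, towards the operator), y along the key row to the operator's left
- key_power (a joint): how far the power key is pressed, m: 0 = up, 0.005 = fully down; spring key, starts to move at about 1.5 N, fully down at about 5 N, over 25 N is too hard; counts as pressed beyond 0.0025; moves straight into the console (along -z of its point) and springs back when released
- key_unit (a joint): how far the unit key is pressed, m: 0 = up, 0.005 = fully down; spring key, starts to move at about 1.5 N, fully down at about 5 N, over 25 N is too hard; counts as pressed beyond 0.0025; moves straight into the console (along -z of its point) and springs back when released
- key_count (a joint): how far the count key is pressed, m: 0 = up, 0.005 = fully down; spring key, starts to move at about 1.5 N, fully down at about 5 N, over 25 N is too hard; counts as pressed beyond 0.0025; moves straight into the console (along -z of its point) and springs back when released
- key_tare (a joint): how far the tare key is pressed, m: 0 = up, 0.005 = fully down; spring key, starts to move at about 1.5 N, fully down at about 5 N, over 25 N is too hard; counts as pressed beyond 0.0025; moves straight into the console (along -z of its point) and springs back when released
- beaker: empty glass beaker, 68 mm across, 85 mm high, about 0.11 kg, standing on the pan. Origin: centre of its underside, z up along its axis; its rim is 151 mm above the bench
- ornament: silvered glass ball, 64 mm across, on a thin steel rod in a wooden foot 75 x 90 x 22 mm, 192 mm high in all, standing beside the scale. Origin: centre of the foot's underside, z up
- bottle: amber glass reagent bottle with a black cap, 62 mm across, 140 mm high, standing beside the scale. Origin: centre of its underside, z up
- scoop: small steel spoon, 160 mm long and under 20 mm high, lying on the bench in front of the scale. Origin: the middle of its underside, lying along its x
There are look-alikes about, which are no part of the job. Leave any turquoise look-alike of the bottle alone.

How it is judged:
By the outcome, as a careful person would: the job done as asked, in the order asked, and still so for the second after the job is handed in, with the robot touching nothing.
It also fails if it takes over 45 s, if anything falls off the work surface, if the arm or the gripper's body presses on something with over 40 N, if the wrist force passes 120 N, or if a joint passes its speed limit or range.

## Working session

There is one attempt and no reset: what is moved stays moved. The work goes in short steps, Python scripts to look and compute and a tool call to move; the robot and the scene stay as the last step left them, time stands still between calls to the robot, and variables do not carry over. Pictures are saved under pics/ and viewed, and the job is handed in when it is done.

Besides the shell and the picture viewer there is one more tool, called after "Call:" by a JSON object that holds its "method" and its "body", one argument or row to a line. play_rows: Moves the arm, as the interface text tells. Its arguments: {"type":"object","properties":{"slide":{"type":"array","items":{"type":"array","items":{"type":"number"}}},"yaw":{"type":"array","items":{"type":"number"}},"grip":{"type":"array","items":{"type":"number"}}},"required":["slide","yaw","grip"]}

```bash
ls; mkdir -p pics; python3 - <<'E'
from plant import readout,cams,manip
import cv2,json
s=readout.state();print({k:s[k] for k in('time','tool_pos','tool_rot','contact_force','gripper_width')})
print([a for a in dir(manip) if a[0]!='_'],manip.finger_overhang)
for n in('scene','top','wrist'):
    f=cams.grab_frame(n);cv2.imwrite(f'pics/a_{n}.png',f['image'][:,:,::-1])
    print(n,f['mtx'],f.get('R'),f.get('t'),f.get('mount'))
E
```

```text
pics
{'time': 0.0, 'tool_pos': array([ 0.26929739, -0.56335243,  0.24105909]), 'tool_rot': array([ 0.15624383, -0.15637126,  0.69032817, -0.68889979]), 'contact_force': array([-0.28299511, -1.16953191, -1.35325054]), 'gripper_width': 1.0014359708502258}
['IKError', 'finger_overhang'] 0.011
scene [[396.10574137   0.         318.19357876]
 [  0.         396.10574137 202.95147108]
 [  0.           0.           1.        ]] [[-0.83303607  0.55293816  0.01761548]
 [ 0.34341141  0.54181049 -0.76714405]
 [-0.43372747 -0.63300931 -0.64123295]] [ 0.46340415 -0.1861596   1.21221281] None
top [[416.78494455   0.         320.40225712]
 [  0.         416.78494455 198.1877107 ]
 [  0.           0.           1.        ]] [[-0.0197646  -0.99978886  0.00562151]
 [-0.98887209  0.01871896 -0.14758587]
 [ 0.14744948 -0.00847593 -0.98903327]] [0.05298526 0.60009868 0.91830176] None
wrist [[285.05257131   0.         319.33393724]
 [  0.         285.05257131 200.31472234]
 [  0.           0.           1.        ]] None None [[-6.27558220e-05  9.52559625e-01  3.04352027e-01 -7.70131202e-02]
 [-7.47092693e-04 -3.04351988e-01  9.52559347e-01 -1.30221424e-01]
 [ 9.99999719e-01 -1.67600531e-04  7.30750195e-04  1.26028196e-03]
 [ 0.00000000e+00  0.00000000e+00  0.00000000e+00  1.00000000e+00]]
```

View pics/a_scene.png

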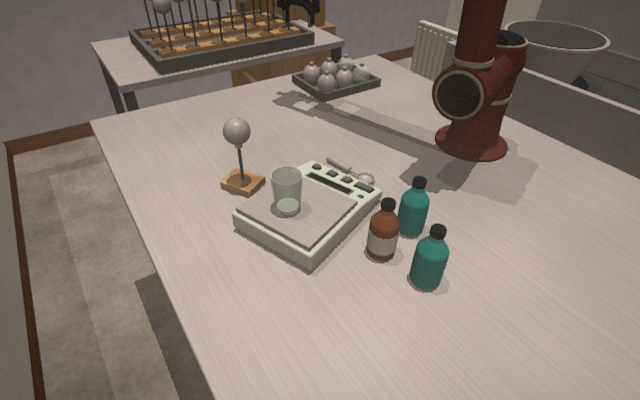

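View pics/a_top.png

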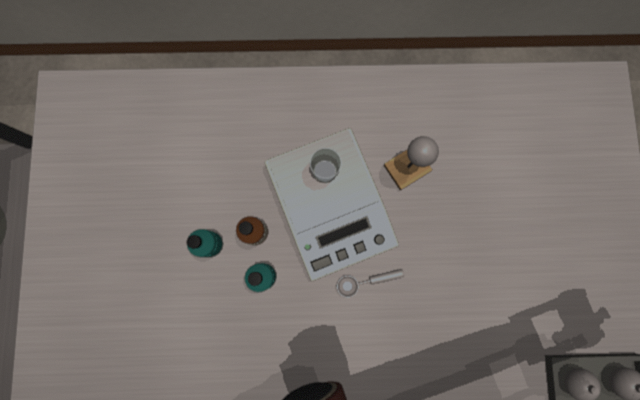

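View pics/a_wrist.png

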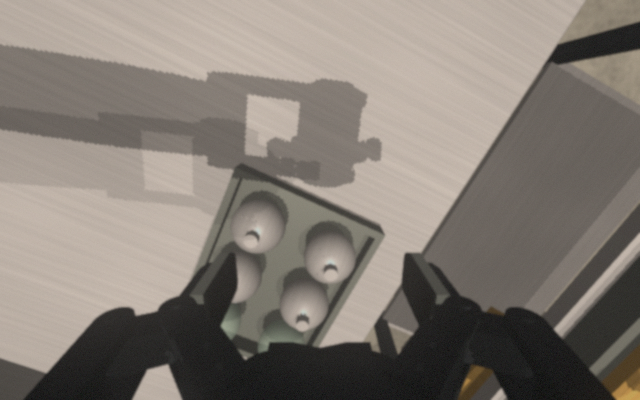

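The top view shows the scale, with the tare bar near (321,263), unit (342,255), count (360,247) and round power (379,239). The amber bottle is at (251,230) and the turquoise look-alikes at (204,243) and (260,277). I'll enlarge the key row.

```bash
python3 - <<'E'
import cv2
i=cv2.imread('pics/a_top.png')[205:305,280:420]
cv2.imwrite('pics/b.png',cv2.resize(i,None,fx=5.6,fy=5.6,interpolation=cv2.INTER_CUBIC))
E
```

```text
(no output)
```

View pics/b.png

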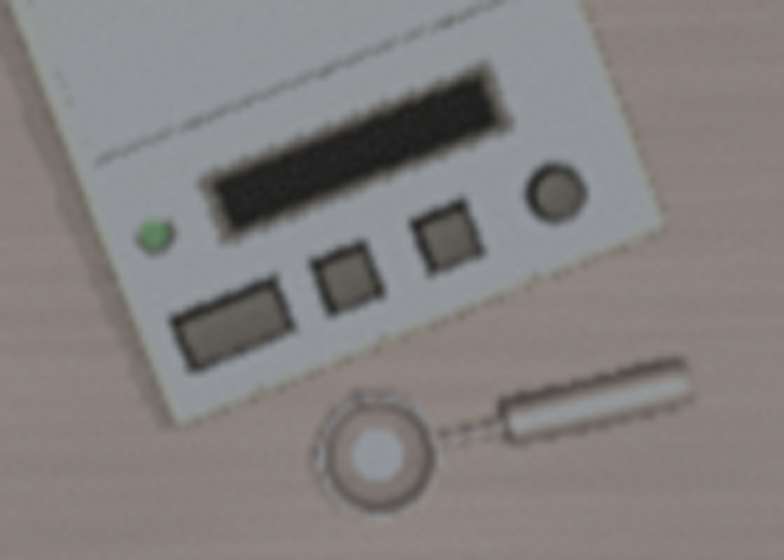

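```bash
cat > h.py <<'E'
import numpy as np
from scipy.spatial.transform import Rotation as R
from scipy.optimize import least_squares
KL={'tare':0,'unit':-.050,'count':-.094,'power':-.142}
def rot(s): q=s['tool_rot'];return R.from_quat([q[1],q[2],q[3],q[0]]).as_matrix()
def ray(K,Rw,t,uv,z):
    d=Rw.T@np.linalg.inv(K)@np.array([uv[0],uv[1],1.]);c=-Rw.T@t
    return c+d*(z-c[2])/d[2]
E
python3 - <<'E'
from h import *
from plant import readout,cams
s=readout.state();print(rot(s).round(3))
f=cams.grab_frame('top')
P={}
for n,p in dict(tare=(235,324),unit=(348,279),count=(447,238),power=(555,193)).items():
    uv=((p[0]+.5)/5.6-.5+280,(p[1]+.5)/5.6-.5+205); P[n]=ray(f['mtx'],f['R'],f['t'],uv,.0483);print(n,uv,P[n].round(4))
for a,b in(('tare','unit'),('unit','count'),('count','power')):print(np.linalg.norm(P[a]-P[b]))
y=P['tare']-P['power'];y/=np.linalg.norm(y);print('y',y,'yaw',np.arctan2(-y[0],y[1]))
for n,uv,z in (('beaker rim',(324,159),.151),('ball',(423,151),.16),('foot',(408,170),.022),('cap',(247,228),.14),('turqcap',(256,280),.14)):
    print(n,ray(f['mtx'],f['R'],f['t'],uv,z).round(3))
E
```

```text
[[-0.902 -0.001  0.431]
 [-0.431  0.002 -0.902]
 [-0.    -1.    -0.002]]
tare (321.55357142857144, 262.44642857142856) [0.4543 0.0417 0.0483]
unit (341.7321428571429, 254.41071428571428) [ 0.4713 -0.0042  0.0483]
count (359.4107142857143, 247.08928571428572) [ 0.4869 -0.0446  0.0483]
power (378.69642857142856, 239.05357142857144) [ 0.5042 -0.089   0.0483]
0.04891898256360945
0.04335097192748818
0.04761505279432242
y [-0.35658233  0.9342639   0.        ] yaw 0.3646071869770149
beaker rim [0.667 0.033 0.151]
ball [ 0.678 -0.172  0.16 ]
foot [ 0.669 -0.17   0.022]
cap [0.528 0.194 0.14 ]
turqcap [0.422 0.175 0.14 ]
```

The row's pitch and order match the description: from left to right, wide bar, unit square, count square, round power. I'll shut the jaws, align to the row and move above it.

Call:
{"method": "play_rows", "body": {
  "slide": [
    [0,0,0],
    [-1.5,0,-2],
    [-3,0.3,-3.4],
    [-3.5,0.4,-3.8],
    [-3.5,0.4,-3.8],
    [-3.5,0.4,-3.8],
    [-3.5,0.4,-3.8],
    [-3.5,0.4,-3.8],
    [-3.5,0.4,-3.8],
    [-3.5,0.4,-3.8],
    [-3.5,0.4,-3.8],
    [-3.5,0.4,-3.8]
  ],
  "yaw": [4.6,0,0,0,0,0,0,0,0,0,0,0],
  "grip": [1,1,1,1,1,1,1,1,1,1,1,1]
}}

```text
time: 1.4
tool_pos: [0.4584, -0.0785, 0.2046]
tool_rot: [-0.129, 0.128, -0.695, 0.696]
contact_force: [1.6, -0.9, 0.2]
gripper_width: -0.005
```

Call:
{"method": "play_rows", "body": {
  "slide": [
    [-2.0,0,-2.2],
    [-0.8,0,-1],
    [0,0,0],
    [0,0,0]
  ],
  "yaw": [0,0,0,0],
  "grip": [1,1,1,1]
}}

```text
time: 1.8
tool_pos: [0.4726, -0.0414, 0.2045]
tool_rot: [-0.128, 0.129, -0.695, 0.696]
contact_force: [0.4, -0.1, -0.7]
gripper_width: -0.003
```

```bash
cat > look.py <<'E'
import sys,cv2,numpy as np
from h import *
from plant import readout,cams
s=readout.state();print(s['time'],s['tool_pos'],rot(s).round(3).tolist(),s['contact_force'].round(2),s['gripper_width'])
for n in sys.argv[2:]:
    f=cams.grab_frame(n);cv2.imwrite(f'pics/{sys.argv[1]}_{n}.png',f['image'][:,:,::-1])
np.savez(f'pics/{sys.argv[1]}.npz',p=s['tool_pos'],R=rot(s))
E
python3 look.py c wrist scene
```

```text
1.8 [ 0.4726442  -0.04139854  0.20452114] [[-0.934, -0.0, 0.357], [-0.357, -0.001, -0.934], [0.001, -1.0, 0.001]] [ 0.42 -0.07 -0.68] -0.003354364694042589
```

View pics/c_wrist.png

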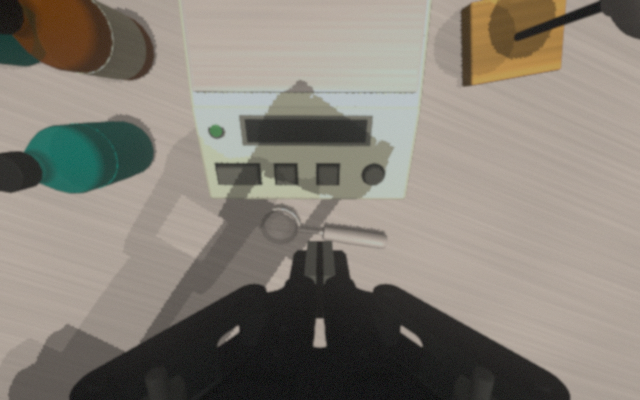

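The wrist view shows the row square to the image: tare (238,173), unit (286,174), count (328,174), power (374,174). The fingertips are at (319,245).

```bash
python3 - <<'E'
import cv2
i=cv2.imread('pics/c_wrist.png')[140:210,200:420]
i=cv2.convertScaleAbs(i,alpha=1.5)
cv2.imwrite('pics/d.png',cv2.resize(i,None,fx=3.6,fy=3.6,interpolation=cv2.INTER_CUBIC))
E
```

```text
(no output)
```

View pics/d.png

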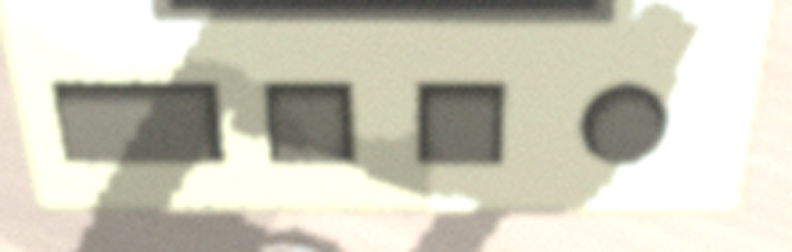

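```bash
python3 - <<'E'
from h import *
from plant import cams
f=cams.grab_frame('wrist');d=np.load('pics/c.npz');M=f['mount']
Rcw=(d['R']@M[:3,:3]).T; c=d['p']+d['R']@M[:3,3]; t=-Rcw@c
P={}
for n,p in dict(tare=(140,126),unit=(310,126),count=(460,126),power=(624,126)).items():
    uv=((p[0]+.5)/3.6-.5+200,(p[1]+.5)/3.6-.5+140); P[n]=ray(f['mtx'],Rcw,t,uv,.0483)
    w=P[n]-d['p'];print(n,P[n].round(4),'tool cm',(d['R'].T@w*100).round(2))
for a,b in(('tare','unit'),('unit','count'),('count','power')):print(np.linalg.norm(P[a]-P[b]))
y=P['tare']-P['power'];print('yaw',np.arctan2(-y[0],y[1]))
E
```

```text
tare [0.456  0.0392 0.0483] tool cm [-1.33 15.62 -8.13]
unit [ 0.4732 -0.0061  0.0483] tool cm [-1.33 15.62 -3.29]
count [ 0.4885 -0.046   0.0483] tool cm [-1.33 15.62  0.98]
power [ 0.5052 -0.0896  0.0483] tool cm [-1.32 15.62  5.66]
0.04839353819577278
0.04271833461219436
0.04672486775922546
yaw 0.3649040990560809
```

Call:
{"method": "play_rows", "body": {
  "slide": [
    [-0.4,0,2],
    [-0.4,0,2.5],
    [0,2,1.2],
    [0,3.5,0],
    [0,3.5,0],
    [0,2.5,0],
    [0,1.2,0],
    [0,0,0],
    [0,0,0]
  ],
  "yaw": [0,0,0,0,0,0,0,0,0],
  "grip": [1,1,1,1,1,1,1,1,1]
}}

```text
time: 2.85
tool_pos: [0.5014, -0.0917, 0.0788]
tool_rot: [-0.129, 0.128, -0.695, 0.696]
contact_force: [0.4, -0.3, -0.3]
gripper_width: -0.003
```

```bash
python3 look.py e wrist scene top; python3 - <<'E'
import cv2,numpy as np
i=cv2.imread('pics/e_scene.png')[120:240,250:410]
j=cv2.imread('pics/e_wrist.png')[120:300,200:440]
a=cv2.resize(i,(760,570),interpolation=2)
cv2.imwrite('pics/e1.png',a)
cv2.imwrite('pics/e2.png',cv2.resize(cv2.convertScaleAbs(j,alpha=1.6),(760,570),interpolation=2))
E
```

```text
2.85 [ 0.50142013 -0.09174759  0.07879995] [[-0.934, 0.002, 0.357], [-0.357, -0.001, -0.934], [-0.001, -1.0, 0.001]] [ 0.38 -0.34 -0.34] -0.0033122605263177004
```

View pics/e1.png

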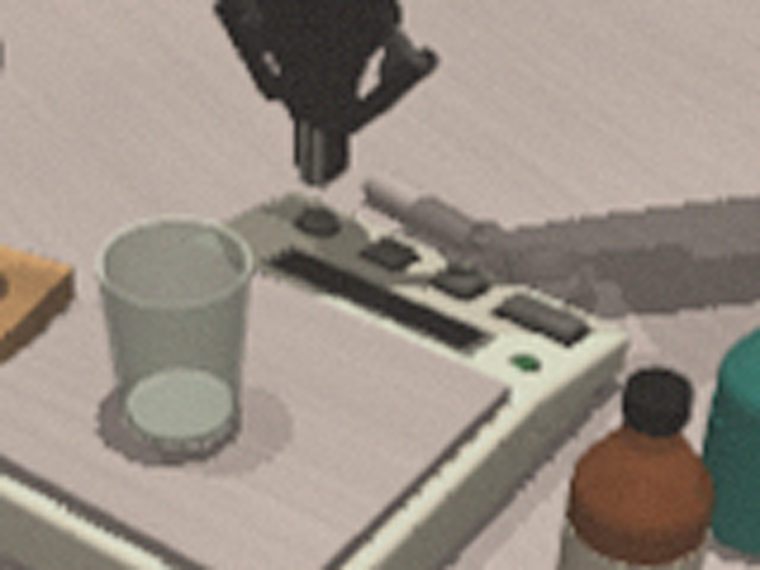

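View pics/e2.png

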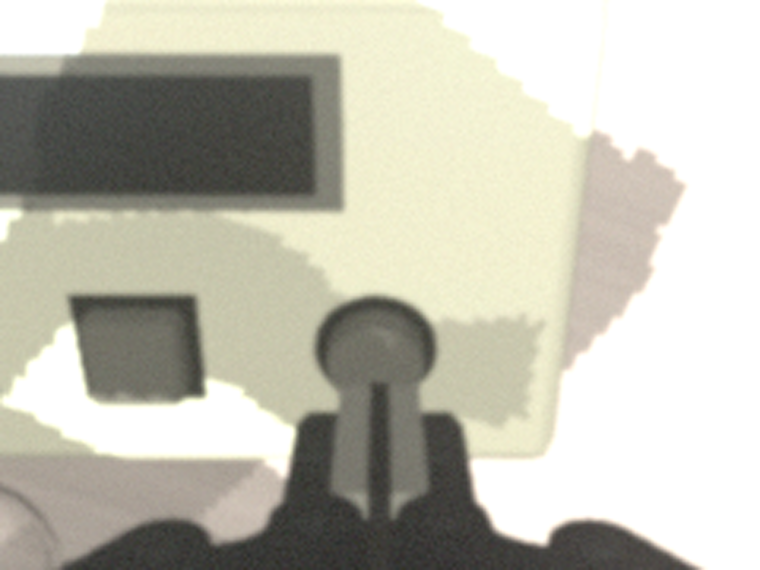

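Lateral alignment is good, with the fingers (380) over the key centre (378). The back edge of the tip is 2 mm past the key centre. I'll descend carefully.

Call:
{"method": "play_rows", "body": {
  "slide": [
    [0,0.8,0],
    [0,0.6,0],
    [0,0.2,0],
    [0,0,0],
    [0,0,0]
  ],
  "yaw": [0,0,0,0,0],
  "grip": [1,1,1,1,1]
}}

```text
time: 3.5
tool_pos: [0.5006, -0.091, 0.0614]
tool_rot: [0.128, -0.129, 0.695, -0.695]
contact_force: [-0.6, 0.9, -0.7]
gripper_width: -0.002
```

Call:
{"method": "play_rows", "body": {
  "slide": [
    [0,0.1,0],
    [0,0.1,0],
    [0,0,0]
  ],
  "yaw": [0,0,0],
  "grip": [1,1,1]
}}

```text
time: 3.8
tool_pos: [0.501, -0.0911, 0.0599]
tool_rot: [-0.129, 0.128, -0.695, 0.695]
contact_force: [-1.4, -0.0, 2.4]
gripper_width: -0.003
```

Call:
{"method": "play_rows", "body": {
  "slide": [
    [0,0.1,0],
    [0,0,0]
  ],
  "yaw": [0,0],
  "grip": [1,1]
}}

```text
time: 4.0
tool_pos: [0.5011, -0.091, 0.0589]
tool_rot: [-0.129, 0.128, -0.695, 0.695]
contact_force: [0.1, 0.6, 2.4]
gripper_width: -0.003
```

Call:
{"method": "play_rows", "body": {
  "slide": [
    [0,0.1,0],
    [0,0.1,0],
    [0,0,0]
  ],
  "yaw": [0,0,0],
  "grip": [1,1,1]
}}

```text
time: 4.3
tool_pos: [0.5013, -0.091, 0.057]
tool_rot: [-0.129, 0.128, -0.695, 0.695]
contact_force: [1.9, 1.5, 4.3]
gripper_width: -0.0
```

Call:
{"method": "play_rows", "body": {
  "slide": [
    [0,0.05,0],
    [0,0,0]
  ],
  "yaw": [0,0],
  "grip": [1,1]
}}

```text
time: 4.5
tool_pos: [0.5012, -0.0911, 0.0565]
tool_rot: [-0.129, 0.128, -0.695, 0.696]
contact_force: [2.4, 1.3, 4.6]
gripper_width: -0.005
```

Call:
{"method": "play_rows", "body": {
  "slide": [
    [0,0.05,0],
    [0,0,0]
  ],
  "yaw": [0,0],
  "grip": [1,1]
}}

```text
time: 4.7
tool_pos: [0.5011, -0.0912, 0.0559]
tool_rot: [-0.129, 0.128, -0.695, 0.696]
contact_force: [1.8, 0.7, 4.2]
gripper_width: -0.0
```

Call:
{"method": "play_rows", "body": {
  "slide": [
    [0,0.05,0],
    [0,0,0]
  ],
  "yaw": [0,0],
  "grip": [1,1]
}}

```text
time: 4.9
tool_pos: [0.501, -0.0912, 0.0553]
tool_rot: [-0.129, 0.128, -0.695, 0.696]
contact_force: [2.1, 1.4, 5.4]
gripper_width: -0.005
```

```bash
python3 - <<'E'
from plant import readout
import numpy as np
s=readout.state();print(s['tool_pos'],s['contact_force'],s['joint_efforts'])
E
python3 look.py f scene wrist; python3 - <<'E'
import cv2,numpy as np
i=cv2.imread('pics/f_scene.png')[120:240,250:410]
j=cv2.imread('pics/f_wrist.png')[120:300,200:440]
cv2.imwrite('pics/f1.png',np.hstack([cv2.resize(i,(400,300),interpolation=2),cv2.resize(cv2.convertScaleAbs(j,alpha=1.6),(400,300),interpolation=2)]))
E
```

```text
[ 0.50103324 -0.09117242  0.05531138] [2.0945724  1.43662564 5.35818632] [-6.08543102e-01 -2.77113998e+01 -2.80093378e+01 -4.05089781e-01
  5.66148497e-01 -1.71417058e-03]
4.9 [ 0.50103324 -0.09117242  0.05531138] [[-0.934, 0.001, 0.357], [-0.357, -0.0, -0.934], [-0.001, -1.0, 0.001]] [2.09 1.44 5.36] -0.00478922017833602
```

View pics/f1.png

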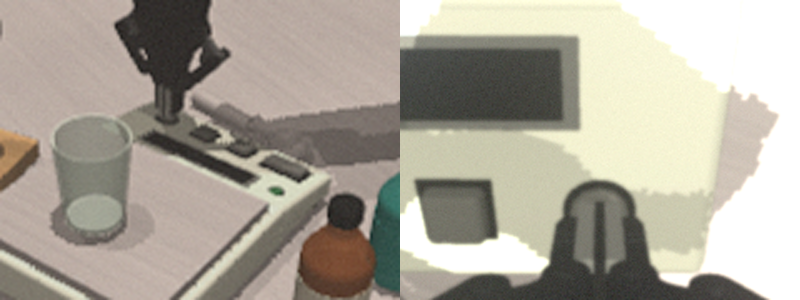

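The power key is down: the force is 5.4 N vertical after about 4.7 mm of travel, and the picture shows it depressed at (600,210). I'll lift and step 92 mm along the row to the unit key.

Call:
{"method": "play_rows", "body": {
  "slide": [
    [0,-0.6,0],
    [0,-1.4,0],
    [0,-0.5,-2],
    [0,0,-3.5],
    [0,0,-2.7],
    [0,0,-1],
    [0,0,0],
    [0,0,0]
  ],
  "yaw": [0,0,0,0,0,0,0,0],
  "grip": [1,1,1,1,1,1,1,1]
}}

```text
time: 5.8
tool_pos: [0.4679, -0.0056, 0.0802]
tool_rot: [-0.128, 0.129, -0.695, 0.696]
contact_force: [0.2, -0.1, -0.0]
gripper_width: 0.002
```

```bash
python3 look.py g scene wrist; python3 - <<'E'
import cv2,numpy as np
i=cv2.imread('pics/g_scene.png')[120:240,250:410]
j=cv2.imread('pics/g_wrist.png')[120:300,200:440]
cv2.imwrite('pics/g1.png',np.hstack([cv2.resize(i,(400,300),interpolation=2),cv2.resize(cv2.convertScaleAbs(j,alpha=1.6),(400,300),interpolation=2)]))
E
```

```text
5.8 [ 0.46790429 -0.00562483  0.08020353] [[-0.934, -0.0, 0.357], [-0.357, -0.001, -0.934], [0.0, -1.0, 0.001]] [ 0.17 -0.06 -0.  ] 0.0016914211799743612
```

View pics/g1.png

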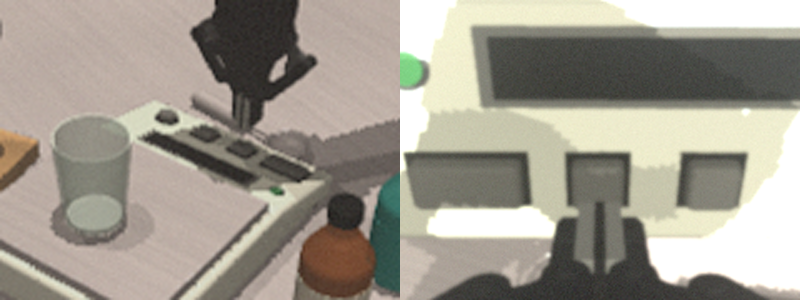

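The power key is back up and the fingers (600) are centred on the unit key (598). Count and tare are well clear. I'll press unit.

Call:
{"method": "play_rows", "body": {
  "slide": [
    [0,0.9,0],
    [0,0.7,0],
    [0,0.3,0],
    [0,0.1,0],
    [0,0.1,0],
    [0,0.1,0],
    [0,0,0]
  ],
  "yaw": [0,0,0,0,0,0,0],
  "grip": [1,1,1,1,1,1,1]
}}

```text
time: 6.6
tool_pos: [0.4676, -0.0051, 0.0581]
tool_rot: [-0.128, 0.129, -0.695, 0.695]
contact_force: [-2.1, -1.1, 3.1]
gripper_width: 0.001
```

Call:
{"method": "play_rows", "body": {
  "slide": [
    [0,0.1,0],
    [0,0.05,0],
    [0,0,0]
  ],
  "yaw": [0,0,0],
  "grip": [1,1,1]
}}

```text
time: 6.9
tool_pos: [0.4679, -0.005, 0.0567]
tool_rot: [-0.129, 0.128, -0.695, 0.695]
contact_force: [-1.9, 0.2, 3.3]
gripper_width: 0.002
```

Call:
{"method": "play_rows", "body": {
  "slide": [
    [0,0.05,0],
    [0,0,0]
  ],
  "yaw": [0,0],
  "grip": [1,1]
}}

```text
time: 7.1
tool_pos: [0.468, -0.005, 0.0563]
tool_rot: [0.129, -0.128, 0.695, -0.695]
contact_force: [-1.7, -0.4, 3.9]
gripper_width: -0.001
```

Call:
{"method": "play_rows", "body": {
  "slide": [
    [0,0.05,0],
    [0,0,0]
  ],
  "yaw": [0,0],
  "grip": [1,1]
}}

```text
time: 7.3
tool_pos: [0.4681, -0.005, 0.0558]
tool_rot: [0.129, -0.128, 0.695, -0.695]
contact_force: [-0.6, 0.4, 4.4]
gripper_width: -0.001
```

Call:
{"method": "play_rows", "body": {
  "slide": [
    [0,0.05,0],
    [0,0,0]
  ],
  "yaw": [0,0],
  "grip": [1,1]
}}

```text
time: 7.5
tool_pos: [0.4682, -0.005, 0.0553]
tool_rot: [0.129, -0.128, 0.695, -0.695]
contact_force: [-1.4, 0.7, 4.6]
gripper_width: -0.002
```

```bash
python3 look.py k scene wrist; python3 - <<'E'
import cv2,numpy as np
i=cv2.imread('pics/k_scene.png')[120:240,250:410]
j=cv2.imread('pics/k_wrist.png')[120:300,200:440]
cv2.imwrite('pics/k1.png',np.hstack([cv2.resize(i,(400,300),interpolation=2),cv2.resize(cv2.convertScaleAbs(j,alpha=1.6),(400,300),interpolation=2)]))
E
```

```text
7.5 [ 0.4681695  -0.00501457  0.05531379] [[-0.934, 0.001, 0.357], [-0.357, 0.0, -0.934], [-0.001, -1.0, 0.0]] [-1.44  0.73  4.55] -0.0021880027295510004
```

View pics/k1.png

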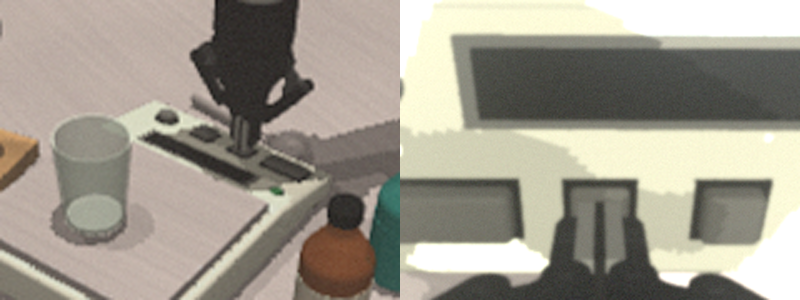

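The unit key is down: 4.6 N at the same depth, and it looks depressed at (600,195). I'll lift and move 50 mm left to tare.

Call:
{"method": "play_rows", "body": {
  "slide": [
    [0,-0.6,0],
    [0,-1.4,0],
    [0,-0.5,-1],
    [0,0,-2.5],
    [0,0,-1.5],
    [0,0,0],
    [0,0,0]
  ],
  "yaw": [0,0,0,0,0,0,0],
  "grip": [1,1,1,1,1,1,1]
}}

```text
time: 8.3
tool_pos: [0.4499, 0.0419, 0.0803]
tool_rot: [-0.129, 0.129, -0.695, 0.695]
contact_force: [0.1, 0.0, -0.3]
gripper_width: -0.003
```

```bash
python3 look.py l scene wrist; python3 - <<'E'
import cv2,numpy as np
i=cv2.imread('pics/l_scene.png')[120:240,250:410]
j=cv2.imread('pics/l_wrist.png')[120:300,200:440]
cv2.imwrite('pics/l1.png',np.hstack([cv2.resize(i,(400,300),interpolation=2),cv2.resize(cv2.convertScaleAbs(j,alpha=1.6),(400,300),interpolation=2)]))
E
```

```text
8.3 [0.44991813 0.04188844 0.08033408] [[-0.934, 0.001, 0.358], [-0.358, -0.0, -0.934], [-0.001, -1.0, 0.001]] [ 0.12  0.04 -0.33] -0.003357784351605227
```

View pics/l1.png

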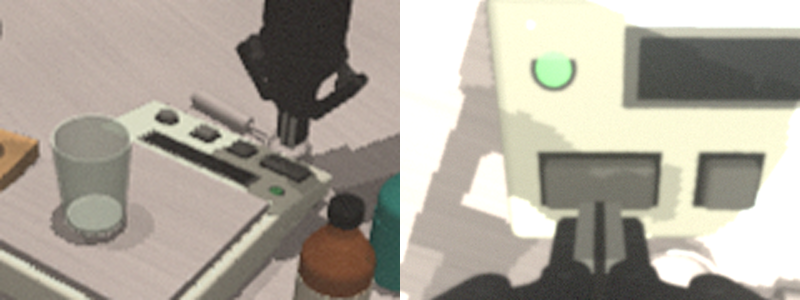

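The unit key is up again and the fingers (600) are centred on the tare bar (540–660). I'll press it.

Call:
{"method": "play_rows", "body": {
  "slide": [
    [0,0.9,0],
    [0,0.7,0],
    [0,0.3,0],
    [0,0.1,0],
    [0,0.1,0],
    [0,0.1,0],
    [0,0,0]
  ],
  "yaw": [0,0,0,0,0,0,0],
  "grip": [1,1,1,1,1,1,1]
}}

```text
time: 9.1
tool_pos: [0.4498, 0.0415, 0.0581]
tool_rot: [-0.128, 0.129, -0.695, 0.695]
contact_force: [-2.5, -0.9, 2.6]
gripper_width: -0.001
```

Call:
{"method": "play_rows", "body": {
  "slide": [
    [0,0.1,0],
    [0,0.1,0],
    [0,0,0]
  ],
  "yaw": [0,0,0],
  "grip": [1,1,1]
}}

```text
time: 9.4
tool_pos: [0.4502, 0.0417, 0.0563]
tool_rot: [-0.129, 0.128, -0.695, 0.695]
contact_force: [-1.6, 0.7, 3.4]
gripper_width: 0.001
```

Call:
{"method": "play_rows", "body": {
  "slide": [
    [0,0.05,0],
    [0,0,0]
  ],
  "yaw": [0,0],
  "grip": [1,1]
}}

```text
time: 9.6
tool_pos: [0.4502, 0.0417, 0.0558]
tool_rot: [0.129, -0.128, 0.695, -0.695]
contact_force: [-2.8, -0.1, 5.5]
gripper_width: -0.001
```

Call:
{"method": "play_rows", "body": {
  "slide": [
    [0,0.05,0],
    [0,0,0]
  ],
  "yaw": [0,0],
  "grip": [1,1]
}}

```text
time: 9.8
tool_pos: [0.4503, 0.0417, 0.0553]
tool_rot: [0.129, -0.128, 0.695, -0.695]
contact_force: [-1.4, 0.9, 4.9]
gripper_width: 0.003
```

```bash
python3 look.py m scene wrist; python3 - <<'E'
import cv2,numpy as np
i=cv2.imread('pics/m_scene.png')[120:240,250:410]
j=cv2.imread('pics/m_wrist.png')[120:300,200:440]
cv2.imwrite('pics/m1.png',np.hstack([cv2.resize(i,(400,300),interpolation=2),cv2.resize(cv2.convertScaleAbs(j,alpha=1.6),(400,300),interpolation=2)]))
E
```

```text
9.8 [0.45031579 0.0416785  0.05534833] [[-0.934, 0.001, 0.357], [-0.357, 0.0, -0.934], [-0.001, -1.0, 0.0]] [-1.43  0.89  4.93] 0.002741805906712892
```

View pics/m1.png

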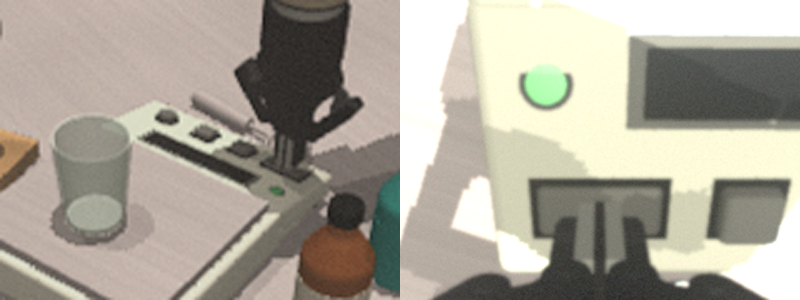

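The tare bar is down (4.9 N). I'll lift straight up well clear, then compare the scene with the first picture.

Call:
{"method": "play_rows", "body": {
  "slide": [
    [0,-0.6,0],
    [0,-1.5,0],
    [0,-3,0],
    [0,-4,0],
    [0,-4,0],
    [0,-3,2],
    [0,-2,2],
    [0,0,0],
    [0,0,0],
    [0,0,0]
  ],
  "yaw": [0,0,0,0,0,0,0,0,0,0],
  "grip": [1,1,1,1,1,1,1,1,1,1]
}}

```text
time: 10.9
tool_pos: [0.4631, 0.0048, 0.2339]
tool_rot: [0.127, -0.13, 0.696, -0.695]
contact_force: [-0.7, 0.5, 0.1]
gripper_width: -0.004
```

```bash
python3 look.py n scene wrist; python3 - <<'E'
import cv2,numpy as np
a=cv2.imread('pics/a_scene.png')[90:300,200:470];i=cv2.imread('pics/n_scene.png')[90:300,200:470]
d=cv2.convertScaleAbs(cv2.absdiff(a,i),alpha=3)
cv2.imwrite('pics/n1.png',np.hstack([cv2.resize(x,(400,311),interpolation=2) for x in(i,d)]))
E
```

```text
10.9 [0.46307865 0.0048256  0.23393874] [[-0.934, -0.003, 0.358], [-0.358, 0.001, -0.934], [0.003, -1.0, -0.002]] [-0.71  0.5   0.05] -0.0038241765376980305
```

View pics/n1.png

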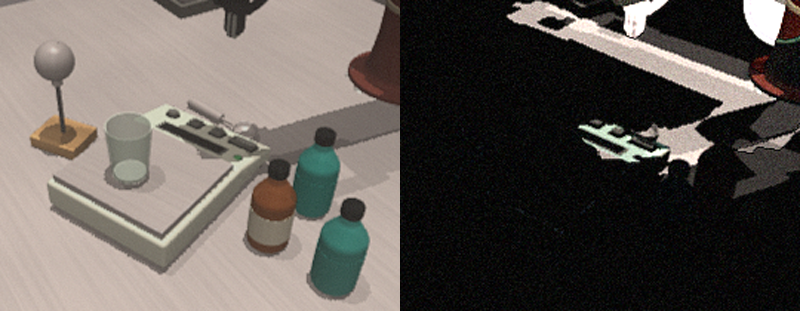

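View pics/n_wrist.png

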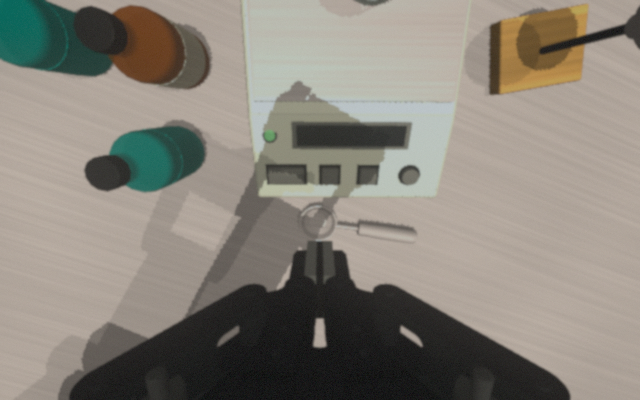

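All four keys are up, and the difference picture shows only the arm and its shadow. Nothing moved and the tool is clear, so I'm handing in.

```bash
python3 -c "
from plant import workorder
print(workorder.job_done())"
```

```text
the job is handed in; nothing more can be done
None
```

I pressed power, then unit, then tare with the shut fingertips, and handed the job in at about 11 s. No verdict was reported.

- **Presses:** each key went down about 4.7 mm, judged from the tool height since contact. The measured vertical force just before release was 4.6 to 5.4 N, with about 1 N of noise. The pictures showed each key down.
- **Release and order:** a picture after each lift showed the key up again, and the force was back to about zero. The count key was not touched.
- **Surroundings:** comparing scene pictures from before and after showed only the arm and its shadow changed. The scale, pan, beaker, ornament, bottles and scoop had not moved.
- **Finish:** the tool finished clear, with the TCP 0.23 m above the bench.
- **Disagreement:** the key spacing measured in the images came out 1.5 to 3% smaller than stated, and the top and wrist cameras differed by about 2 mm. I settled this by centring on each key in the wrist view. Contact came at about 60 mm TCP height, as the stated dimensions predicted.

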